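Complete the cabinet-hardware kit and shut its box

ROBOT

A 7-joint arm with a two-finger parallel gripper is mounted at the origin on the work surface. World frame = base frame: x ahead of the robot, y to its left, z up, the work surface at z = 0. Lengths are in mm, angles in rad, forces in N, time in s.
With the tool pointing down it reaches from about 350 to 775 mm from the base axis. Payload 3.1 kg.
Tool frame: the origin (TCP) lies midway between the tips of the shut fingers; the grasp point (between the pads) lies 19 mm behind it (ctrl.grip_depth is the distance from the TCP to the grasp point, in mm); z points along the fingers, x is the direction in which the jaws open and shut, and the axes are right-handed (so a half turn about z gives the same grasp; the last joint's range is limited). The gripper opens to 85 mm and grips with 20 to 120 N. Pads are 22 mm wide; open, the fingers measure 114 mm over their backs; the gripper's body (76 mm by 85 mm) begins 54 mm behind the grasp point. The pads swing forward as they close: fully open they stand 13 mm farther back than shut.
Start: joints at [1.073, 0.311, 0.014, 1.512, -0.004, 1.319, -0.027], TCP at [242.133, -493.851, 231.304] pointing down, gripper open.
Joint ranges: [-2.7, 2.7], [-0.3, 1.91], [-1.27, 1.3], [0.12, 2.57], [-1.44, 4.58], [0.2, 2.03], [-3.05, 3.05]. Speed limits (rad/s): [2.79, 2.79, 3.14, 3.14, 3.14, 3.14, 3.14].

INTERFACE

Orientations are given as a rotation vector (axis times angle).
In Python, from station import ctrl gives the robot as it stands.
- The arm moves only by the tool carry_out, never from a script. Its argument "moves" is text: rows parted by semicolons, each of 5 numbers parted by spaces: the opening, from 0 (shut) to 1 (fully open), then the shift along the tool's x, y, z normalised to -1 to 1, where 1 is 25 mm, then the turn about the tool's z normalised to -1 to 1, where 1 is 5 degrees. A call has 1 to 12 rows; each row shifts and turns the commanded pose from where the row before left it, along the tool's axes as they then stand; what a row does not reach is not made up. A row lasts 1/10 s, in which the tool goes at most 50 mm and 8.59 degrees, less where a joint would pass 70% of its speed; a pose out of reach is approached as far as the arm can. A call with a number of a shift or a turn outside -1 to 1 is refused whole. A call with a gripper value outside its range is refused whole. The fingers move at their own pace and stop on an object; the grip force is fixed at half the most. Time passes only in rows, so rows that do not move let the fingers close. It gives the time, the measured TCP pose, the force and the opening at its end, in the units of the state.
- ctrl.read_state(): the state, without advancing time (a new reading comes with each control period).
- ctrl.get_image(name): name is "scene" or "top"; returns a dict with "image" (384x512x3 uint8, red, green, blue), "mtx" (3x3 intrinsics, pixels), "xyz" and "rotation" of the camera in the world. Camera axes: x right, y down, z forward; pixel columns grow to the right and rows downward; lengths in mm; the calibration is good to about 2 mm. A picture is of the moment at which its call begins. There is no depth.
- ctrl.finish_job(): hands the job in, once; it reports no verdict.
The state is a dict: "time_s": time; "joint_positions": joint angles; "joint_vel": joint speeds; "joint_efforts": joint torques, N m; "position": TCP position; "orientation": TCP orientation; "contact_force": force on the tool from outside, world axes, zero at the start; "torque": the same for the moment, N m; "finger_gap": finger opening in mm.
Only numpy, scipy, OpenCV 4.12 (cv2) and the standard library are available. Lean on these libraries where they do the work, as an engineer would, in place of code of your own. Each camera call takes 0.05 s, during which the arm holds its last target.

TASK

Make up the cabinet-hardware kit in the wooden box: it needs one pull handle, one knob, one corner bracket and one cup hinge, one part to a compartment, and one of the four is already in it. Take only the three missing kinds from the black mat, lay them in the empty compartments without dropping them, leave the spare parts on the mat and the other things on the bench where they are, then slide the lid fully shut over the kit.

Things in the scene. Friction and masses are not known exactly. Their poses are not given: they have to be found in the camera images.
- handle_1_mid (a point): one of two alike: D-shaped steel cabinet pull lying flat, 12 mm high, 50 g. Straight bar 76 mm long (part's y), 10 mm wide (x); two legs run from it to +x, 54 mm apart inside; outline 30 x 76 mm. This point: middle of the bar, 6 mm above the underside; the outline's middle is 10 mm from it towards +x. Grip the bar along x, one finger between the legs.
- knob_1_mid (a point): one of two alike: round steel cabinet knob standing on its 22 mm foot, 26 mm high, 50 g; head 30 mm across, from 16 to 23 mm up. This point: on its axis, 13 mm above the underside. Grip the head.
- bracket_1_mid (a point): one of two alike: steel corner bracket, 50 g, standing on its base leg, 32 mm long (part's y) by 20 mm wide (x); the other leg rises 32 mm at the -y end, a triangular web along each side. This point: 16 mm above the underside, 4 mm towards -y from the outline's middle. Grip across the 20 mm (along x).
- hinge_1_mid (a point): one of two alike: steel concealed cup hinge lying cup down, 92 mm long (part's y), 20 mm high, 80 g: round 35 mm cup with a 48 mm wide flange at the -y end, arm 16 mm wide (x; 18 mm at its foot) to the +y end. This point: on the arm, 10 mm above the underside, 6 mm towards +y from the outline's middle. Grip the arm along x.
- handle_2_mid (a point): the other one: D-shaped steel cabinet pull lying flat, 12 mm high, 50 g. Straight bar 76 mm long (part's y), 10 mm wide (x); two legs run from it to +x, 54 mm apart inside; outline 30 x 76 mm. This point: middle of the bar, 6 mm above the underside; the outline's middle is 10 mm from it towards +x. Grip the bar along x, one finger between the legs.
- knob_2_mid (a point): the other one: round steel cabinet knob standing on its 22 mm foot, 26 mm high, 50 g; head 30 mm across, from 16 to 23 mm up. This point: on its axis, 13 mm above the underside. Grip the head.
- bracket_2_mid (a point): the other one: steel corner bracket, 50 g, standing on its base leg, 32 mm long (part's y) by 20 mm wide (x); the other leg rises 32 mm at the -y end, a triangular web along each side. This point: 16 mm above the underside, 4 mm towards -y from the outline's middle. Grip across the 20 mm (along x).
- hinge_2_mid (a point): the other one: steel concealed cup hinge lying cup down, 92 mm long (part's y), 20 mm high, 80 g: round 35 mm cup with a 48 mm wide flange at the -y end, arm 16 mm wide (x; 18 mm at its foot) to the +y end. This point: on the arm, 10 mm above the underside, 6 mm towards +y from the outline's middle. Grip the arm along x.
- box: wooden box fixed to the bench, 423 (x) x 254 mm (y). Origin on its underside, front face at x -132 mm. The front is the kit well: x -123 to +63, y -113 to +113 mm, floor 6, walls 48, side rails 63 mm above the bench; 6 mm dividers, tops at 28 mm, make four cork-floored compartments. One part, of any kind, lies in a compartment at the start. The rear well, under the open lid, holds screw cartons.
- lid (a joint): the box's sliding lid, m: 0 is fully shut over the kit well, front edge flush with the box's front; larger is slid back (the box's +x), stop at 0.225. Starts at 0.195 to 0.225, clear of the compartments. About 2 N of friction; stays where left, cannot tilt. Underside 49 mm, top face 56 mm above the bench.
- lid_pull (a point): centre of the lid's pull, a dark wooden batten on the lid near its front edge: 14 mm (box's x) by 70 mm (y), from 56 to 78 mm above the bench, this point at 67 mm. Moves with the lid: slide it along the box's -x by the lid's joint value to shut. Grip across the 14 mm from above.
- mat: black rubber mat fixed on the bench, 300 (x) x 360 mm (y), 6 mm thick; origin at the centre of its underside. The other seven hardware parts lie on it.
- tape: bystander on the mat: tape measure, 60 x 62 mm, 30 mm high; origin at the centre of its underside.
- pencil: bystander on the mat: flat carpenter's pencil, 157 mm long (its x), 15 mm wide, 8 mm high; origin on its underside.
- glue: bystander: short white glue bottle standing on the bench just beyond the mat, 60 mm across, 115 mm high; origin under its centre.
- jar: bystander: clear screw jar just beyond the mat, 68 mm across, 85 mm high; origin under its centre.
- plane: bystander: small block plane at the left side of the bench, 160 x 50 mm, 50 mm high; origin under its centre.
- mallet: bystander: wooden mallet lying at the right side of the bench, 280 mm long, head 60 x 115 x 75 mm; origin under its middle.
- compartment_1 (a point): centre of the floor of the front left compartment (left is the box's +y), 6 mm above the bench; clear inside 90 mm (the box's x) by 110 mm (y); axes as the box's.
- compartment_2 (a point): centre of the floor of the front right compartment (left is the box's +y), 6 mm above the bench; clear inside 90 mm (the box's x) by 110 mm (y); axes as the box's.
- compartment_3 (a point): centre of the floor of the rear left compartment (left is the box's +y), 6 mm above the bench; clear inside 90 mm (the box's x) by 110 mm (y); axes as the box's.
- compartment_4 (a point): centre of the floor of the rear right compartment (left is the box's +y), 6 mm above the bench; clear inside 90 mm (the box's x) by 110 mm (y); axes as the box's.
There are look-alikes about, which are no part of the job. Leave any purple or red look-alike of the part that bears knob_1_mid alone.

How it is judged:
By the outcome, as a careful person would: the job done as asked, in the order asked, and still so for the second after the job is handed in, with the robot touching nothing.
It also fails if it takes over 72 s, if anything falls off the work surface, if the arm or the gripper's body presses on something with over 40 N, if the wrist force passes 120 N, or if a joint passes its speed limit or range.

## Working session

There is one attempt and no reset: what is moved stays moved. The work goes in short steps, Python scripts to look and compute and a tool call to move; the robot and the scene stay as the last step left them, time stands still between calls to the robot, and variables do not carry over. Pictures are saved under pics/ and viewed, and the job is handed in when it is done.

Besides the shell and the picture viewer there is one more tool, called after "Call:" in YAML: its name, and indented under it one key for each argument. carry_out: Moves the arm, as the interface text tells. Its arguments: {"type":"object","properties":{"moves":{"type":"string"}},"required":["moves"]}

```bash
ls; mkdir -p pics; python3 - <<'E'
from station import ctrl
import cv2
print(ctrl.read_state())
for n in("scene","top"):
    d=ctrl.get_image(n); cv2.imwrite(f"pics/{n}0.png",cv2.cvtColor(d["image"],cv2.COLOR_RGB2BGR)); print(n,d["mtx"],d["xyz"],d["rotation"])
E
```

```text
pics
{'time_s': 0.0, 'joint_positions': array([ 1.07329489,  0.31174844,  0.01399454,  1.5130567 , -0.00442222,
        1.31918146, -0.02717822]), 'joint_vel': array([-4.88322567e-04, -1.14905059e-04,  2.90076828e-04, -9.58882862e-04,
        6.63098916e-04, -9.00555770e-05,  1.09822834e-04]), 'joint_efforts': array([-6.77585058e-05, -3.79915953e+01,  1.46190310e-01, -2.30589598e+01,
        1.21567404e-02,  1.35822428e-02,  2.39128457e-05]), 'position': array([ 241.7980821 , -493.19167368,  230.20870419]), 'orientation': array([-2.66496675,  1.66135591,  0.00321032]), 'contact_force': array([ 0.3800866 ,  0.0687108 , -0.01278339]), 'torque': array([ 0.01246158, -0.06175248,  0.00632774]), 'finger_gap': 85.50789204752975}
scene [[385.46787939   0.         261.80562967]
 [  0.         385.46787939 191.2160371 ]
 [  0.           0.           1.        ]] [1144.84062649  810.04002706  689.50601987] [-0.73542269 -2.44366292  1.35570393]
top [[383.54238629   0.         252.68762858]
 [  0.         383.54238629 196.64067254]
 [  0.           0.           1.        ]] [ 413.24742524   12.65758457 1143.0641239 ] [-2.1010694   2.13496137 -0.20621533]
```

View pics/top0.png

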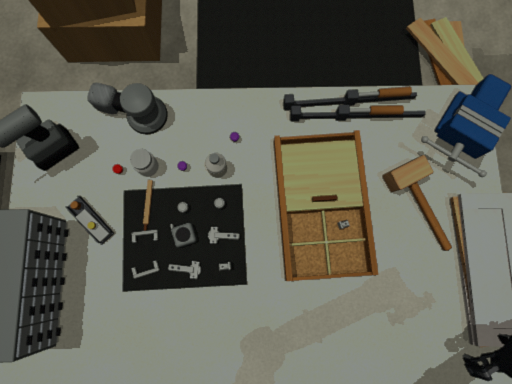

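View pics/scene0.png

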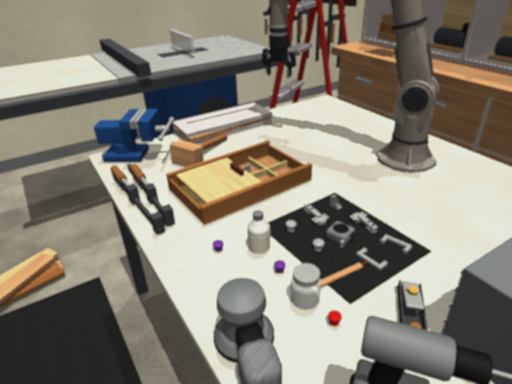

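```bash
cat > h.py <<'E'
import numpy as np,cv2
from station import ctrl
from scipy.spatial.transform import Rotation as R
def cam(n):
    d=ctrl.get_image(n); d["R"]=R.from_rotvec(d["rotation"]).as_matrix() if np.asarray(d["rotation"]).size==3 else np.asarray(d["rotation"]); return d
def unproj(d,u,v,z):
    r=d["R"]@np.linalg.solve(d["mtx"],[u,v,1.]); c=np.asarray(d["xyz"]); return c+r*(z-c[2])/r[2]
def proj(d,p):
    q=d["R"].T@(np.atleast_2d(p)-d["xyz"]).T; q=d["mtx"]@q; return (q[:2]/q[2]).T
def crop(d,x0,y0,x1,y1,s,name):
    im=cv2.cvtColor(d["image"],cv2.COLOR_RGB2BGR)[y0:y1,x0:x1]
    cv2.imwrite("pics/"+name,cv2.resize(im,None,fx=s,fy=s,interpolation=cv2.INTER_CUBIC))
E
python3 - <<'E'
from h import *
d=cam("top")
crop(d,115,170,255,300,5,"mat1.png"); crop(d,265,120,385,290,3.5,"box1.png")
for p in [(123,192),(242,184),(246,284),(125,291)]: print(unproj(d,*p,6))
for p in [(275,138),(359,132),(377,272),(287,280)]: print(unproj(d,*p,63))
E
```

```text
[659.14322553 405.44088497   6.        ]
[678.11953184  44.33256629   6.        ]
[381.19721589  35.82272672   6.        ]
[366.95914564 385.07241537   6.        ]
[802.93948368 -56.36267512  63.        ]
[ 817.46995516 -306.03939833   63.        ]
[ 409.46181385 -327.3564819    63.        ]
[391.77532307 -78.27727412  63.        ]
```

View pics/mat1.png

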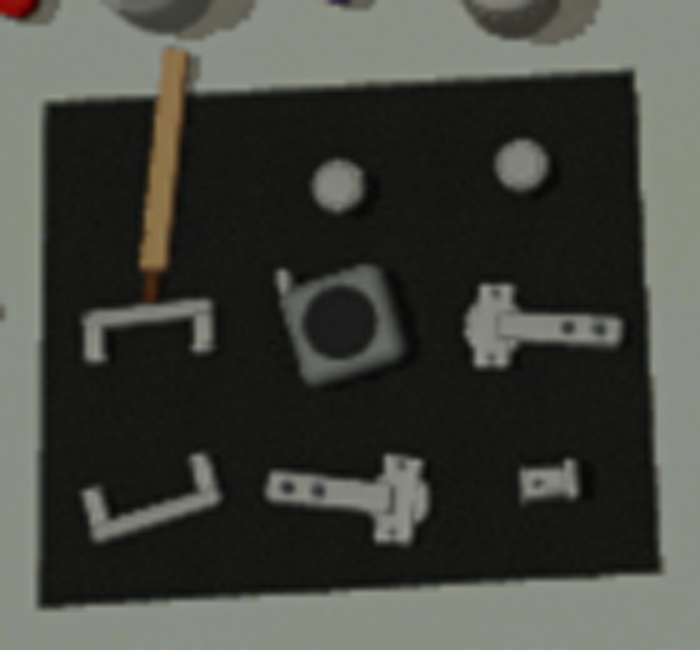

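View pics/box1.png

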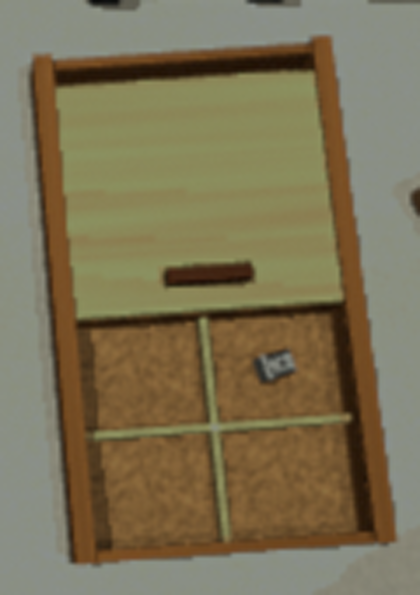

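```bash
cat > fit.py <<'E'
from h import *
from scipy.optimize import minimize
def rect(x0,x1,y0,y1,z0,z1): return np.array([[x,y,z] for x in(x0,x1) for y in(y0,y1) for z in(z0,z1)],float)
def cyl(cx,cy,r,z0,z1): return np.array([[cx+r*np.cos(a),cy+r*np.sin(a),z] for a in np.linspace(0,6.28,24) for z in(z0,z1)])
M={'handle':[rect(-5,5,-38,38,0,12),rect(-5,25,27,38,0,12),rect(-5,25,-38,-27,0,12)],
 'knob':[cyl(0,0,11,0,16),cyl(0,0,15,16,23),cyl(0,0,9,23,26)],
 'hinge':[cyl(0,-46+17.5-6,17.5,0,11),rect(-24,24,-46-6+7,-46-6+28,10,12),rect(-8,8,-10-6,40,8,20)]}
S=8
def render(d,kind,p,box):
    x0,y0,x1,y1=box; m=np.zeros(((y1-y0)*S,(x1-x0)*S),np.float32)
    c,s=np.cos(p[2]),np.sin(p[2]); Rz=np.array([[c,-s,0],[s,c,0],[0,0,1]])
    for P in M[kind]:
        q=proj(d,P@Rz.T+[p[0],p[1],6]); h=cv2.convexHull((((q+.5-[x0,y0])*S)*16).round().astype(np.int32))
        cv2.fillConvexPoly(m,h,1.,shift=4)
    return cv2.resize(m,(x1-x0,y1-y0),interpolation=cv2.INTER_AREA)
def fit(d,kind,u,v,yaw,r=24):
    g=d["image"].astype(np.float32).mean(2); box=(u-r,v-r,u+r,v+r)
    I=cv2.GaussianBlur(g,(0,0),.5)[v-r:v+r,u-r:u+r]; p0=np.r_[unproj(d,u,v,16)[:2],yaw]
    w=None
    def cost(p):
        m=cv2.GaussianBlur(render(d,kind,p,box),(0,0),.5); a=m.ravel(); 
        wt=(cv2.dilate(m,np.ones((9,9)))>.02).ravel() if False else W
        A=np.c_[a,np.ones_like(a)][wt]; b=I.ravel()[wt]
        s,res,_,_=np.linalg.lstsq(A,b,rcond=None); return ((A@s-b)**2).mean()
    W=(cv2.dilate(cv2.GaussianBlur(render(d,kind,p0,box),(0,0),.5),np.ones((11,11)))>.02).ravel()
    best=None
    for _ in range(2):
        o=minimize(cost,p0,method='Nelder-Mead',options=dict(initial_simplex=p0+np.array([[0,0,0],[6,0,0],[0,6,0],[0,0,.15]]),xatol=.05,fatol=.01)); p0=o.x
        W=(cv2.dilate(cv2.GaussianBlur(render(d,kind,p0,box),(0,0),.5),np.ones((9,9)))>.02).ravel()
    return o.x,o.fun
E
python3 - <<'E'
from fit import *
d=cam("top")
# crop coords -> px: /5+(115,170)
im=cv2.cvtColor(d["image"],cv2.COLOR_RGB2BGR)
big=cv2.resize(im[170:300,115:255],None,fx=5,fy=5,interpolation=cv2.INTER_CUBIC)
for n,k,c,y in [('hB','handle',(160,510),.25),('kL','knob',(338,186),0),('kR','knob',(522,165),0),('hiR','hinge',(550,328),3.1),('hiL','hinge',(345,492),-.1)]:
    u,v=round(c[0]/5+115),round(c[1]/5+170)
    p,f=fit(d,k,u,v,y,20); print(n,p.round(2),f)
    cs,s=np.cos(p[2]),np.sin(p[2]); Rz=np.array([[cs,-s,0],[s,cs,0],[0,0,1]])
    for P in M[k]:
        q=(proj(d,P@Rz.T+[p[0],p[1],6])+.5-[115,170])*5
        cv2.polylines(big,[cv2.convexHull(q.round().astype(np.int32))],True,(0,0,255),1)
cv2.imwrite("pics/fit1.png",big)
# glue/jar base
E
```

```text
hB [4.1888e+02 3.2609e+02 2.9000e-01] 78.22286987304688
kL [608.18 221.79  -0.  ] 49.35527038574219
kR [6.1875e+02 1.1332e+02 6.0000e-02] 37.86811447143555
hiR [522.13  95.84   3.07] 91.17951202392578
hiL [ 4.2926e+02  2.1939e+02 -1.3000e-01] 81.28191375732422
```

View pics/fit1.png

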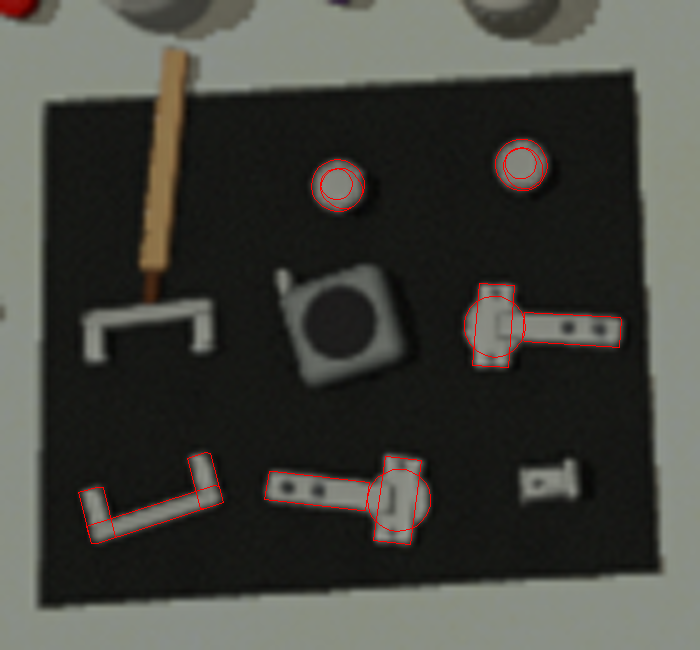

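```bash
cat > bx.py <<'E'
from h import *
def boxmodel(p):
    c,s=np.cos(p[2]),np.sin(p[2]); Rz=np.array([[c,-s,0],[s,c,0],[0,0,1]])
    return lambda L: np.atleast_2d(np.array(L,float))@Rz.T+[p[0],p[1],0]
E
python3 - <<'E'
from bx import *
from scipy.optimize import least_squares
d=cam("top"); s=3.5
px=lambda x,y:np.array([(x+.5)/s-.5+265,(y+.5)/s-.5+120])
obs=[((214,428),(-30,0,28)),((203,318),(63,0,28)),((226,540),(-123,0,28)),((350,417),(-30,-113,28)),((92,436),(-30,113,28)),
((76,561),(-132,127,63)),((395,541),(-132,-127,63)),((34,58),(291,127,63)),((328,38),(291,-127,63))]
P=np.array([px(*o[0]) for o in obs]); L=[o[1] for o in obs]
o=least_squares(lambda p:(proj(d,boxmodel(p)(L))-P).ravel(),[540,-190,.06],loss='soft_l1')
print(o.x, (o.fun.reshape(-1,2)).round(2).tolist())
p=o.x;W=boxmodel(p)
for n,l in zip(('c1','c2','c3','c4'),((-78,58),(-78,-58),(18,58),(18,-58))): print(n,W([*l,6])[0].round(1))
im=cv2.resize(cv2.cvtColor(d["image"],cv2.COLOR_RGB2BGR)[120:290,265:385],None,fx=s,fy=s,interpolation=cv2.INTER_CUBIC)
def ln(*L):
    q=((proj(d,W(L))+.5-[265,120])*s).round().astype(int); cv2.polylines(im,[q],True,(255,0,0),1)
ln((-132,127,63),(-132,-127,63),(291,-127,63),(291,127,63)); ln((-30,-113,28),(-30,113,28)); ln((-123,0,28),(63,0,28)); ln((-123,113,6),(-123,-113,6),(63,-113,6),(63,113,6))
cv2.imwrite("pics/box2.png",im)
e=unproj(d,*px(208,273),78); print("pull",e,"box frame",(np.array([[np.cos(p[2]),np.sin(p[2])],[-np.sin(p[2]),np.cos(p[2])]])@(e[:2]-p[:2])))
for n,q in (("glue",(216,166)),("jar",(146,164))): print(n,unproj(d,*q,40))
st=ctrl.read_state(); print(R.from_rotvec(st["orientation"]).as_matrix().round(3), st["position"])
crop(d,125,140,260,200,5,"gj.png")
E
```

```text
[ 5.27656703e+02 -1.95841570e+02  5.39131142e-02] [[0.14, -0.25], [-0.08, -0.48], [0.2, 0.45], [0.1, 0.16], [-3.9, 0.2], [-0.1, 1.11], [0.57, 0.27], [-0.45, -0.91], [0.78, -0.93]]
c1 [ 446.6 -142.1    6. ]
c2 [ 452.9 -258.     6. ]
c3 [ 542.5 -137.     6. ]
c4 [ 548.8 -252.8    6. ]
pull [ 617.95774588 -189.33586351   78.        ] box frame [90.52041178  1.63020116]
glue [726.50436713 120.28969972  40.        ]
jar [736.14457621 329.26102701  40.        ]
[[ 0.44  -0.898 -0.001]
 [-0.898 -0.44   0.001]
 [-0.001  0.    -1.   ]] [ 241.98772688 -493.54199016  230.79468374]
```

View pics/box2.png

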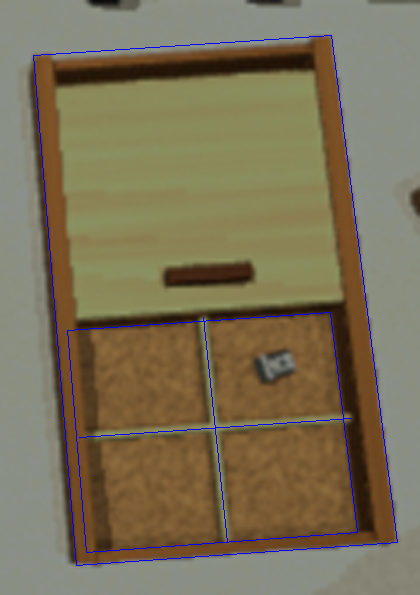

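View pics/gj.png

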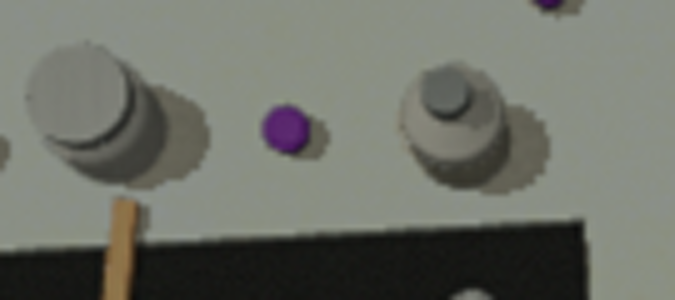

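```bash
cat > plan.py <<'E'
# usage: plan.py x y z yaw_deg : remaining shift in tool axes (turn listed first; shifts are for after the turn)
import sys,math
from h import *
x,y,z,yw=map(float,sys.argv[1:5])
s=ctrl.read_state(); Rm=R.from_rotvec(s["orientation"]).as_matrix(); yaw=math.degrees(math.atan2(Rm[1,0],Rm[0,0]))
t=((yaw-yw+180)%360-180)/5
a=math.radians(yw); X=np.array([math.cos(a),math.sin(a),0]);Y=np.array([math.sin(a),-math.cos(a),0])
d=np.array([x,y,z])-s["position"]
print("t",s["time_s"],"pos",s["position"].round(1),"yaw",round(yaw,1),"tilt",Rm[:,2].round(3),"gap",round(s["finger_gap"],1),"q",s["joint_positions"].round(2))
print("turn units",round(t,2)," shift units",(np.array([d@X,d@Y,-d[2]])/25).round(2))
E
python3 plan.py 619 113 231 -90
```

```text
t 0.25 pos [ 242.  -493.5  230.8] yaw -63.9 tilt [-0.001  0.001 -1.   ] gap 85.3 q [ 1.07  0.31  0.01  1.51 -0.    1.32 -0.03]
turn units 5.22  shift units [-2.426e+01 -1.508e+01 -1.000e-02]
```

Call:
carry_out:
  moves: "1 0 0 0 0.87;1 0 0 0 0.87;1 0 0 0 0.87;1 0 0 0 0.87;1 0 0 0 0.87;1 0 0 0 0.87;1 -0.5 -0.3 0 0;1 -1 -0.62 0 0;1 -1 -0.62 0 0;1 -1 -0.62 0 0;1 -1 -0.62 0 0;1 -1 -0.62 0 0"

```text
time_s: 1.45
position: [328.1, -353.9, 231.3]
orientation: [-2.225, 2.217, 0.0]
contact_force: [-0.3, -1.2, -0.5]
finger_gap: 85.6
```

```bash
python3 plan.py 619 113 231 -90
```

```text
t 1.45 pos [ 328.1 -353.9  231.3] yaw -89.8 tilt [ 0.  0. -1.] gap 85.6 q [ 0.8   0.17 -0.02  1.69  0.    1.28 -0.78]
turn units 0.04  shift units [-1.868e+01 -1.164e+01  1.000e-02]
```

Call:
carry_out:
  moves: "0.7 -1 -0.62 0 0;0.7 -1 -0.62 0 0;0.7 -1 -0.62 0 0;0.7 -1 -0.62 0 0;0.7 -1 -0.62 0 0;0.7 -1 -0.62 0 0;0.7 -1 -0.62 0 0;0.7 -1 -0.62 0 0;0.7 -1 -0.62 0 0;0.7 -1 -0.62 0 0;0.7 -1 -0.62 0 0;0.7 -1 -0.62 0 0"

```text
time_s: 2.65
position: [512.9, -53.9, 231.3]
orientation: [2.225, -2.218, -0.001]
contact_force: [0.5, 1.3, 0.0]
finger_gap: 59.4
```

Call:
carry_out:
  moves: "0.7 -1 -0.62 0 0;0.7 -1 -0.62 0 0;0.7 -1 -0.62 0 0;0.7 -1 -0.62 0.4 0;0.7 -1 -0.62 0.5 0;0.7 -0.9 -0.56 0.6 0;0.7 -0.5 -0.3 0.8 0;0.7 -0.28 -0.16 1 0;0.7 0 0 1 0;0.7 0 0 0.8 0;0.7 0 0 0 0"

```text
time_s: 3.75
position: [612.4, 111.2, 100.2]
orientation: [2.22, -2.213, -0.008]
contact_force: [-0.3, -0.5, -0.1]
finger_gap: 59.7
```

```bash
python3 plan.py 618.7 113.3 7 -90
```

```text
t 3.75 pos [612.4 111.2 100.2] yaw -89.8 tilt [-0.008 -0.001 -1.   ] gap 59.7 q [ 0.    0.58 -0.32  1.46  0.19  1.13 -1.92]
turn units 0.04  shift units [-0.08 -0.25  3.73]
```

Call:
carry_out:
  moves: "0.7 -0.08 -0.25 0.7 0;0.7 0 0 0.9 0;0.7 0 0 0.8 0;0.7 0 0 0.6 0;0.7 0 0 0 0;0.7 0 0 0 0"

```text
time_s: 4.35
position: [622.8, 113.1, 29.3]
orientation: [-2.221, 2.22, -0.001]
contact_force: [0.6, 0.0, 0.8]
finger_gap: 59.7
```

```bash
python3 plan.py 618.7 113.3 7 -90; python3 -c "
from h import *
crop(cam('top'),180,130,300,230,6,'k1.png');crop(cam('scene'),240,170,400,290,5,'k1s.png')"
```

```text
t 4.35 pos [622.8 113.1  29.3] yaw -90.0 tilt [ 0.001  0.    -1.   ] gap 59.7 q [-0.01  0.67 -0.3   1.51  0.22  1.   -1.94]
turn units 0.01  shift units [-0.01  0.16  0.89]
```

View pics/k1s.png

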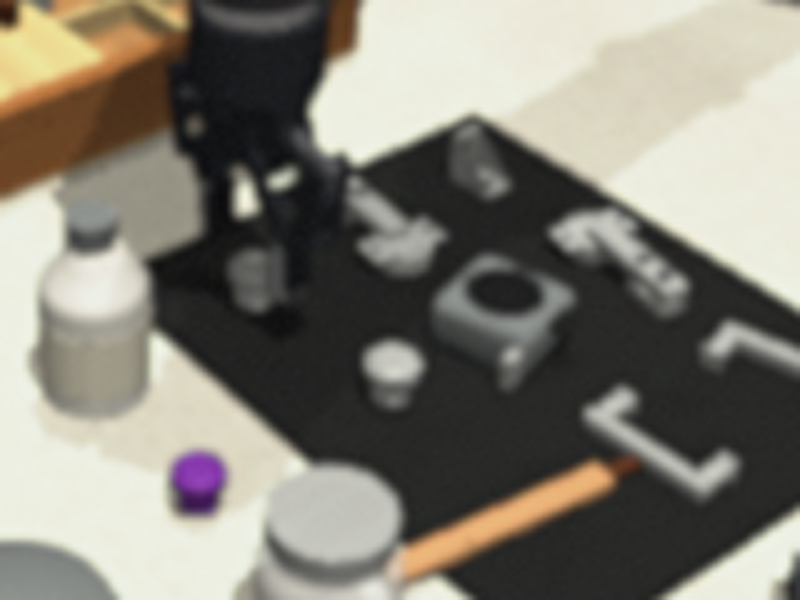

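Call:
carry_out:
  moves: "0.7 0 0.16 0.4 0;0.7 0 0 0.3 0;0.7 0 0 0.17 0;0.7 0 0 0 0;0 0 0 0 0;0 0 0 0 0;0 0 0 0 0;0 0 0 0 0;0 0 0 0 0;0 0 0 0 0"

```text
time_s: 5.45
position: [618.8, 112.9, 7.6]
orientation: [-2.221, 2.22, -0.001]
contact_force: [0.3, 0.1, 1.8]
finger_gap: 27.3
```

```bash
python3 plan.py 540 -137 110 -86.9; python3 -c "
from h import *
crop(cam('scene'),240,170,400,290,5,'k2s.png')"
```

```text
t 5.45 pos [618.8 112.9   7.6] yaw -90.0 tilt [ 0.001  0.    -1.   ] gap 27.3 q [-0.01  0.69 -0.3   1.53  0.23  0.95 -1.95]
turn units -0.62  shift units [ 9.81  3.69 -4.1 ]
```

View pics/k2s.png

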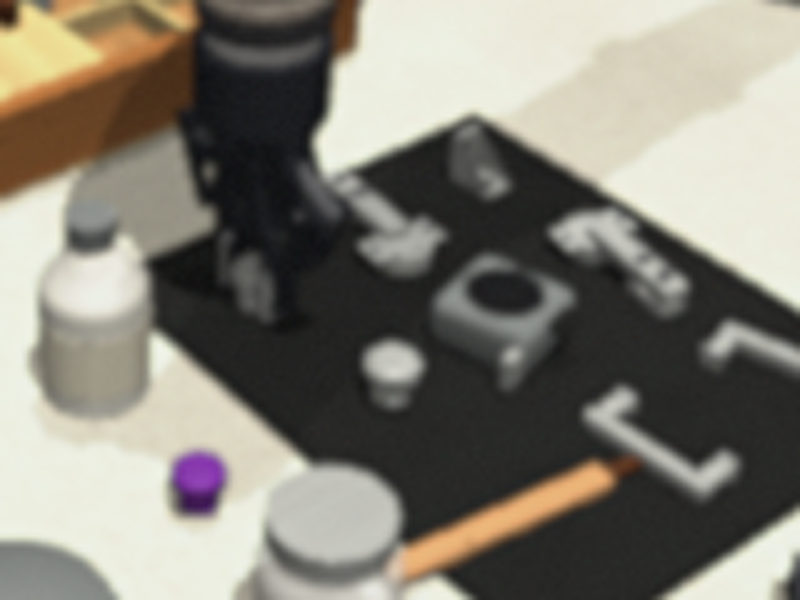

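Call:
carry_out:
  moves: "0 0 0 -0.3 0;0 0 0 -0.8 0;0 0 0 -1 0;0 0 0 -1 0;0 0 0 -1 0;0 0.5 0.15 -0.5 0;0 0.9 0.3 0 0;0 0.9 0.3 0 0;0 0.9 0.3 0 0;0 0.9 0.3 0 0;0 0.9 0.3 0 0;0 0.9 0.3 0 0"

```text
time_s: 6.7
position: [567.7, -36.9, 121.2]
orientation: [2.219, -2.22, -0.002]
contact_force: [0.9, -0.0, -0.4]
finger_gap: 27.4
```

Call:
carry_out:
  moves: "0 0.9 0.3 0 0;0 0.9 0.3 0 0;0 0.9 0.3 0 0;0 0.9 0.2 0 0;0 0.5 0.1 0 0;0 0 0 0 0;0 0 0 0 0"

```text
time_s: 7.4
position: [539.3, -136.4, 121.8]
orientation: [-2.222, 2.22, 0.002]
contact_force: [0.4, -0.1, -0.7]
finger_gap: 27.5
```

```bash
python3 plan.py 541 -137 7 -90; python3 -c "
from h import *
crop(cam('scene'),160,90,320,210,5,'k3s.png')"
```

```text
t 7.4 pos [ 539.3 -136.4  121.8] yaw -90.0 tilt [-0.     0.001 -1.   ] gap 27.5 q [ 0.43  0.43 -0.28  1.65  0.13  1.09 -1.46]
turn units 0.01  shift units [ 0.03 -0.07  4.59]
```

View pics/k3s.png

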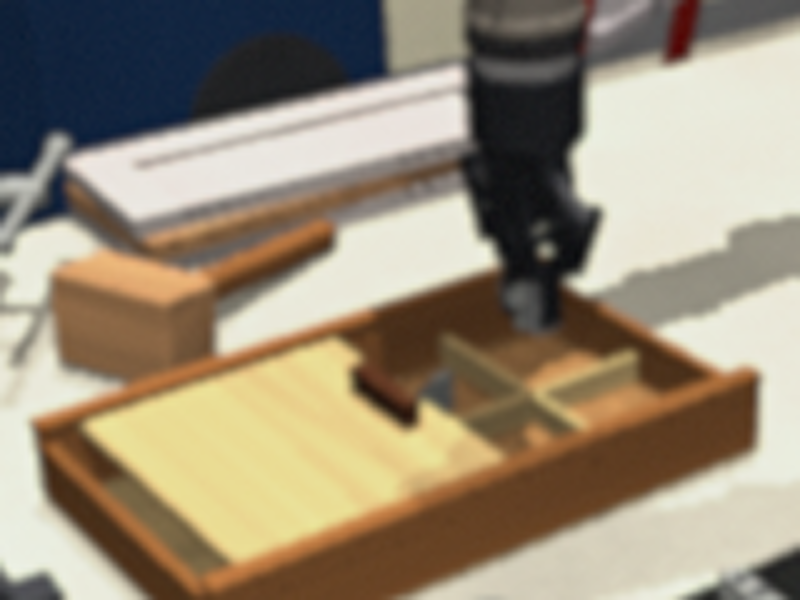

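Call:
carry_out:
  moves: "0 0 0 0.6 0;0 0 0 0.9 0;0 0 0 0.9 0;0 0 0 0.8 0;0 0 0 0.6 0;0 0 0 0.3 0;0 0 0 0.2 0;0 0 0 0.1 0;0 0 0 0.07 0;0 0 0 0.05 0;0 0 0 0 0;0 0 0 0 0"

```text
time_s: 8.65
position: [539.8, -137.4, 9.4]
orientation: [-2.221, 2.221, -0.001]
contact_force: [-0.2, -0.1, -1.1]
finger_gap: 27.4
```

```bash
python3 plan.py 541 -137 7.5 -90
```

```text
t 8.65 pos [ 539.8 -137.4    9.4] yaw -90.0 tilt [ 0.001 -0.    -1.   ] gap 27.4 q [ 0.41  0.56 -0.25  1.75  0.18  0.85 -1.5 ]
turn units 0.0  shift units [-0.02 -0.05  0.08]
```

Creep to contact, then release gently.

Call:
carry_out:
  moves: "0 0 0 0.05 0;0 0 0 0.03 0;0 0 0 0 0"

```text
time_s: 8.95
position: [539.8, -137.4, 7.6]
orientation: [-2.222, 2.221, -0.001]
contact_force: [-0.5, -0.3, 3.3]
finger_gap: 27.6
```

Call:
carry_out:
  moves: "0.36 0 0 0 0;0.4 0 0 0 0;0.45 0 0 0 0;0.5 0 0 0 0;0.5 0 0 0 0;0.5 0 0 -0.3 0;0.5 0 0 -0.8 0;0.5 0 0 -1 0;0.5 0 0 -1 0;0.5 0 0 -1 0;0.5 0 0 0 0"

```text
time_s: 10.05
position: [542.6, -136.4, 113.4]
orientation: [-2.219, 2.216, -0.009]
contact_force: [1.0, 0.0, 0.4]
finger_gap: 42.7
```

```bash
python3 plan.py 522.1 95.8 110 -4.1;  python3 -c "
from h import *
crop(cam('scene'),160,90,320,210,5,'k4s.png')"
```

```text
t 10.05 pos [ 542.6 -136.4  113.4] yaw -89.9 tilt [ 0.008 -0.    -1.   ] gap 42.7 q [ 0.43  0.43 -0.28  1.66  0.13  1.06 -1.47]
turn units -17.16  shift units [-1.48 -9.21  0.14]
```

View pics/k4s.png

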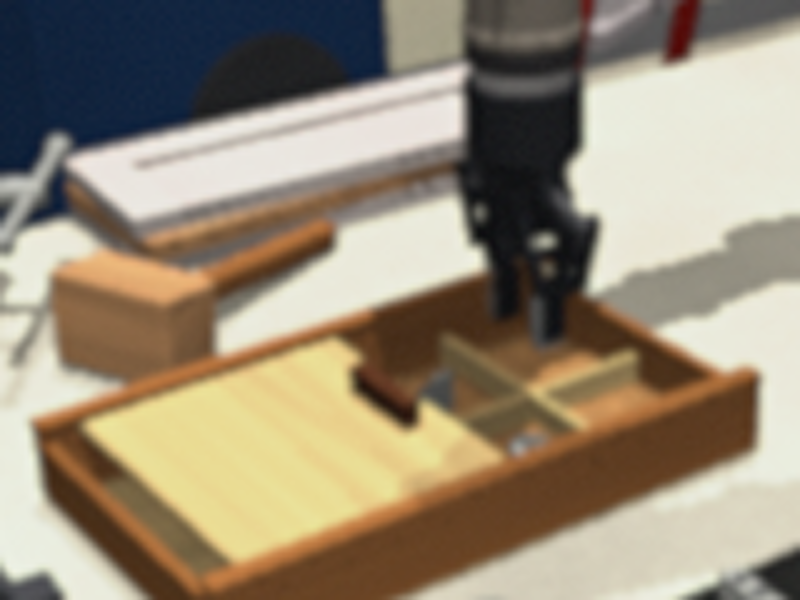

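Call:
carry_out:
  moves: "0.5 0 0 0 -1;0.5 0 0 0 -1;0.5 0 0 0 -1;0.5 0 0 0 -1;0.5 0 0 0 -1;0.5 0 0 0 -1;0.5 0 0 0 -1;0.5 0 0 0 -1;0.5 0 0 0 -1;0.5 0 0 0 -1;0.5 0 0 0 -1;0.5 0 0 0 -1"

```text
time_s: 11.3
position: [538.3, -136.2, 107.9]
orientation: [-3.036, 0.806, 0.005]
contact_force: [-0.4, 0.6, 0.2]
finger_gap: 42.6
```

Call:
carry_out:
  moves: "0.5 0 0 0 -1;0.5 0 0 0 -1;0.5 0 0 0 -1;0.5 0 0 0 -1;0.5 0 0 0 -0.8;0.5 0 0 0 -0.36;0.5 0 -0.5 0 0;0.5 0 -1 0 0;0.5 -0.1 -1 0 0;0.5 -0.2 -1 0 0;0.5 -0.2 -1 0 0;0.5 -0.2 -1 0 0"

```text
time_s: 12.5
position: [531.3, 3.7, 109.2]
orientation: [-3.139, 0.114, 0.001]
contact_force: [0.0, 0.2, -0.9]
finger_gap: 42.5
```

```bash
python3 plan.py 522.1 95.8 50 -4.1
```

```text
t 12.5 pos [531.3   3.7 109.2] yaw -4.2 tilt [-0.001  0.001 -1.   ] gap 42.5 q [ 0.44  0.45 -0.64  1.72  0.3   1.07 -0.37]
turn units -0.01  shift units [-0.63 -3.65  2.37]
```

Call:
carry_out:
  moves: "0.5 -0.2 -0.9 0 0;0.5 -0.2 -0.9 0 0;0.5 -0.2 -0.9 0.2 0;0.5 -0.03 -0.6 0.5 0;0.5 0 -0.35 0.8 0;0.5 0 0 0.6 0;0.5 0 0 0.3 0;0.5 0 0 0 0;0.5 0 0 0 0"

```text
time_s: 13.4
position: [523.2, 93.6, 49.9]
orientation: [-3.139, 0.115, -0.001]
contact_force: [1.2, 0.6, 0.3]
finger_gap: 42.4
```

```bash
python3 plan.py 522.1 95.8 9 -4.1;python3 -c "
from h import *
crop(cam('scene'),240,140,400,260,5,'h1s.png');crop(cam('top'),170,180,270,270,7,'h1t.png')"
```

```text
t 13.4 pos [523.2  93.6  49.9] yaw -4.2 tilt [ 0.  0. -1.] gap 42.4 q [ 0.26  0.53 -0.63  1.78  0.37  0.95 -0.6 ]
turn units -0.02  shift units [-0.05 -0.09  1.63]
```

View pics/h1s.png

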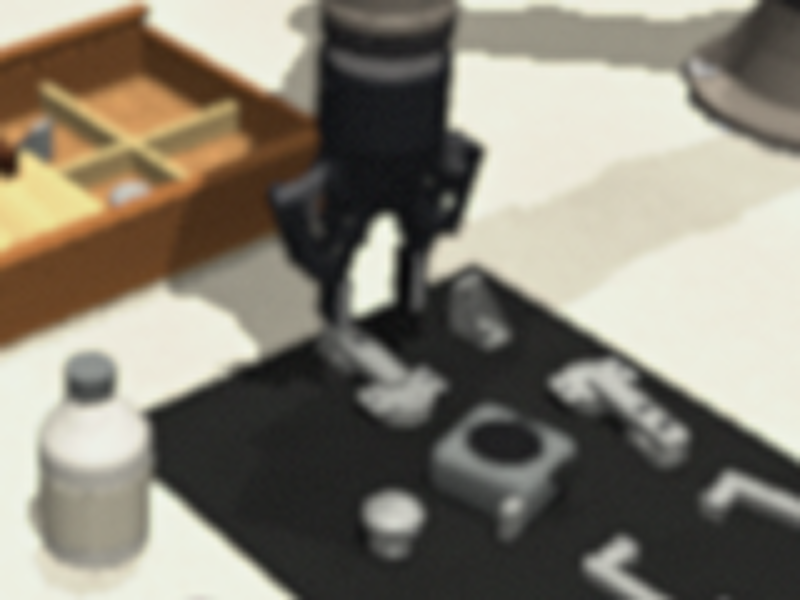

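View pics/h1t.png

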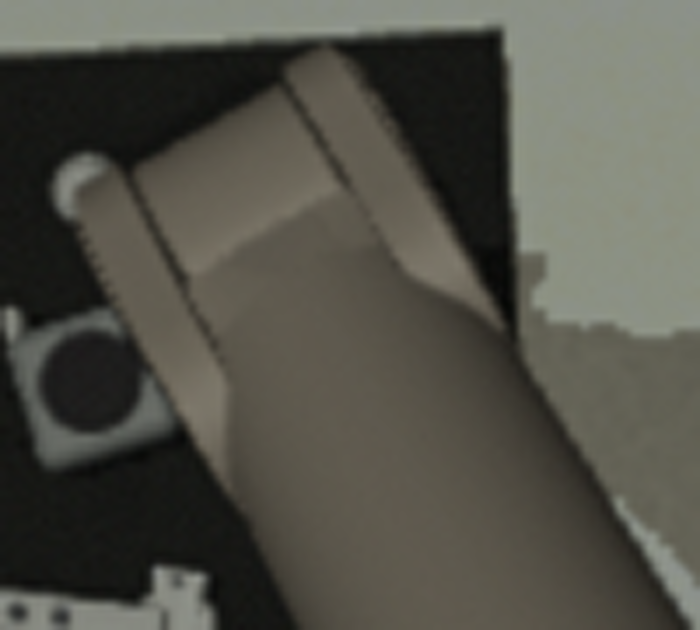

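Call:
carry_out:
  moves: "0.5 -0.05 -0.09 0.5 0;0.5 0 0 0.6 0;0.5 0 0 0.35 0;0.5 0 0 0.17 0;0.5 0 0 0 0;0 0 0 0 0;0 0 0 0 0;0 0 0 0 0;0 0 0 0 0;0 0 0 0 0;0 0 0 0 0"

```text
time_s: 14.6
position: [522.5, 95.9, 9.6]
orientation: [-3.139, 0.114, -0.002]
contact_force: [-0.8, 0.1, 3.6]
finger_gap: 14.6
```

```bash
python3 plan.py 522.1 95.8 9 -4.1;python3 -c "
from h import *
crop(cam('scene'),240,140,400,260,5,'h2s.png')"
```

```text
t 14.6 pos [522.5  95.9   9.6] yaw -4.2 tilt [ 0.001  0.    -1.   ] gap 14.6 q [ 0.23  0.58 -0.6   1.81  0.42  0.87 -0.64]
turn units -0.02  shift units [-0.02  0.01  0.03]
```

View pics/h2s.png

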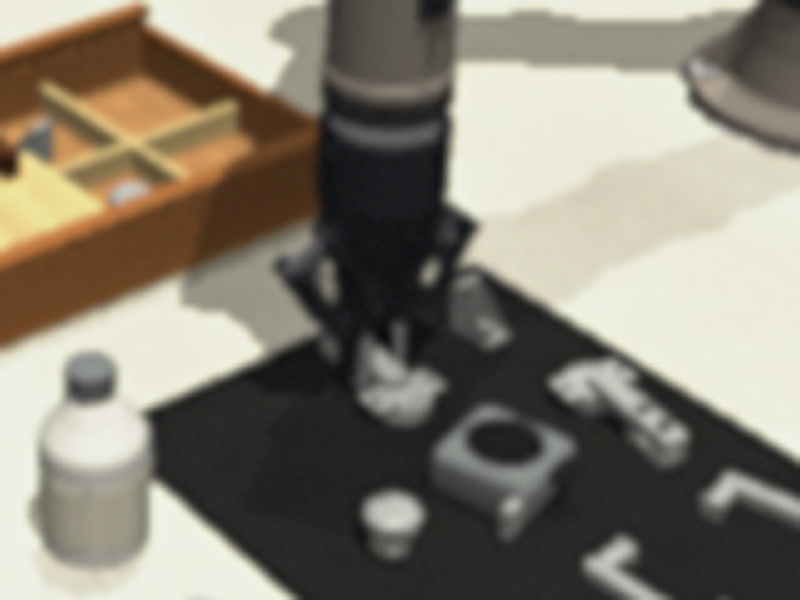

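Call:
carry_out:
  moves: "0 0 0 -0.3 0;0 0 0 -0.7 0;0 0 0 -0.9 0;0 0 0 -0.9 -0.4;0 0 0 -0.9 -0.6;0 0 0 -0.5 -0.45;0 0 0 0 0"

```text
time_s: 15.35
position: [523.0, 95.9, 115.7]
orientation: [-3.14, -0.084, -0.005]
contact_force: [0.4, 0.0, -0.8]
finger_gap: 14.6
```

```bash
python3 plan.py 452.6 -264 110 3.1;python3 -c "
from h import *
crop(cam('scene'),240,120,400,240,5,'h3s.png')"
```

```text
t 15.35 pos [523.   95.9 115.7] yaw 3.1 tilt [ 0.003  0.    -1.   ] gap 14.6 q [ 0.31  0.46 -0.7   1.71  0.33  1.09 -0.44]
turn units -0.01  shift units [-3.59 14.22  0.23]
```

View pics/h3s.png

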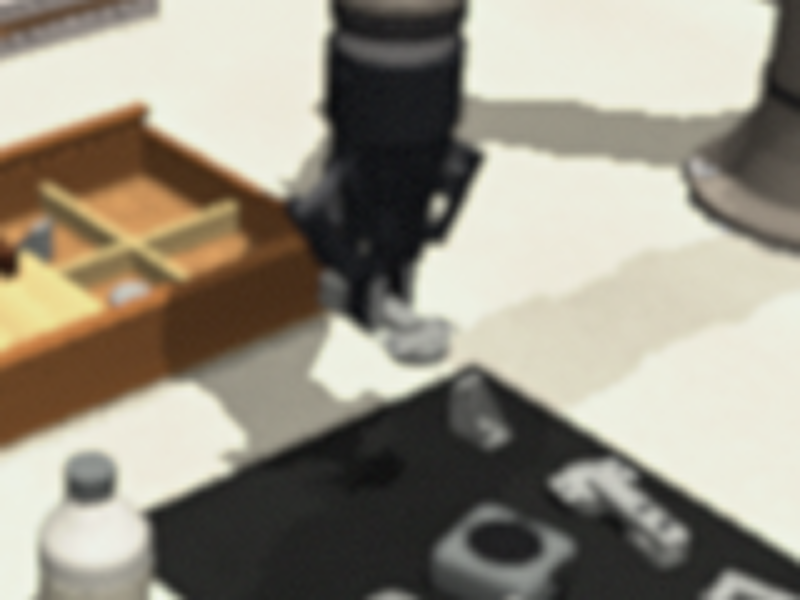

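Call:
carry_out:
  moves: "0 -0.1 0.4 0 0;0 -0.22 0.9 0 0;0 -0.22 0.9 0 0;0 -0.22 0.9 0 0;0 -0.22 0.9 0 0;0 -0.22 0.9 0 0;0 -0.22 0.9 0 0;0 -0.22 0.9 0 0;0 -0.22 0.9 0 0;0 -0.22 0.9 0 0;0 -0.22 0.9 0 0;0 -0.22 0.9 0 0"

```text
time_s: 16.6
position: [470.7, -166.4, 112.6]
orientation: [-3.14, -0.082, 0.005]
contact_force: [-0.7, 0.1, -0.7]
finger_gap: 14.6
```

Call:
carry_out:
  moves: "0 -0.27 0.9 0 0;0 -0.27 0.9 0 0;0 -0.27 0.9 0 0;0 -0.22 0.8 0 0;0 -0.1 0.4 0 0;0 0 0 0 0;0 0 0 0 0"

```text
time_s: 17.3
position: [449.6, -262.5, 113.5]
orientation: [-3.139, -0.085, 0.001]
contact_force: [0.5, 0.0, -1.2]
finger_gap: 14.5
```

```bash
python3 plan.py 452.6 -264 10 3.1;python3 -c "
from h import *
crop(cam('scene'),160,90,320,210,5,'h4s.png');crop(cam('top'),265,190,385,290,6,'h4t.png')"
```

```text
t 17.3 pos [ 449.6 -262.5  113.5] yaw 3.1 tilt [-0.001  0.002 -1.   ] gap 14.5 q [ 0.96  0.42 -0.61  1.74  0.27  1.06  0.32]
turn units -0.0  shift units [0.12 0.07 4.14]
```

View pics/h4s.png

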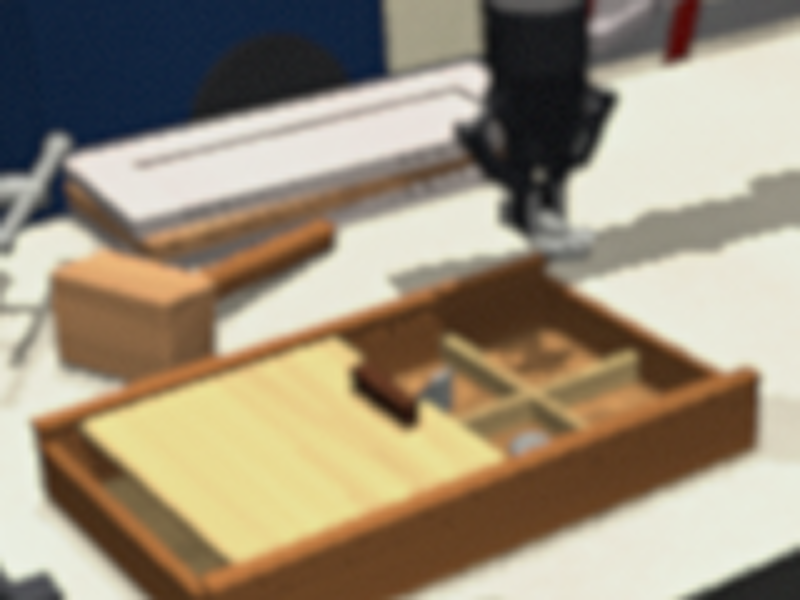

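View pics/h4t.png

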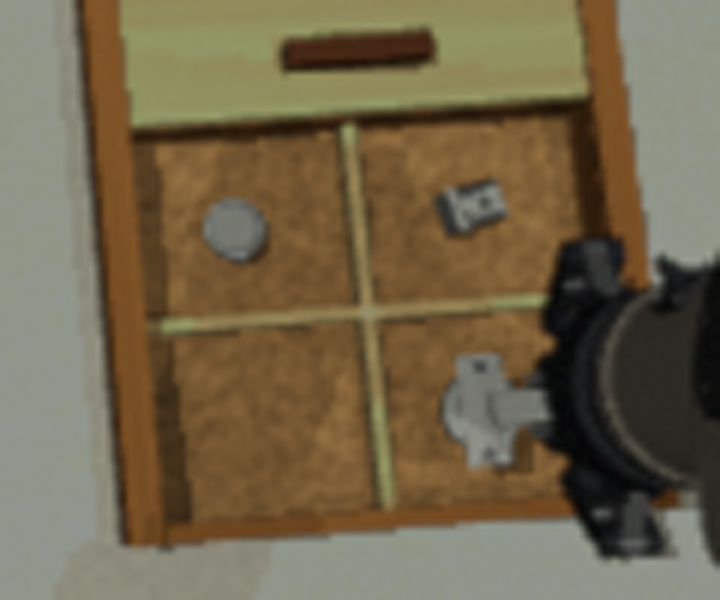

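Call:
carry_out:
  moves: "0 0.12 0.07 0.5 0;0 0 0 0.8 0;0 0 0 0.9 0;0 0 0 0.7 0;0 0 0 0.5 0;0 0 0 0.3 0;0 0 0 0.2 0;0 0 0 0.1 0;0 0 0 0.05 0;0 0 0 0 0;0 0 0 0 0"

```text
time_s: 18.5
position: [453.3, -265.6, 13.3]
orientation: [3.14, 0.084, 0.001]
contact_force: [0.1, -0.6, -0.7]
finger_gap: 14.5
```

```bash
python3 plan.py 452.6 -264 9.7 3.1
```

```text
t 18.5 pos [ 453.3 -265.6   13.3] yaw 3.1 tilt [ 0.001 -0.001 -1.   ] gap 14.5 q [ 0.91  0.56 -0.54  1.83  0.37  0.86  0.24]
turn units -0.01  shift units [-0.03 -0.07  0.14]
```

Call:
carry_out:
  moves: "0 0 -0.05 0.05 0;0 0 0 0.05 0;0 0 0 0.03 0;0 0 0 0.02 0;0 0 0 0 0"

```text
time_s: 19.0
position: [452.9, -264.0, 9.7]
orientation: [3.14, 0.084, -0.0]
contact_force: [-2.3, 1.4, 5.3]
finger_gap: 14.4
```

Call:
carry_out:
  moves: "0.2 0 0 0 0;0.25 0 0 0 0;0.32 0 0 0 0;0.4 0 0 0 0;0.4 0 0 0 0;0.4 0 0 -0.3 0;0.4 0 0 -0.8 0;0.4 0 0 -1 0;0.4 0 0 -1 0;0.4 0 0 -1 0;0.4 0 0 0 0"

```text
time_s: 20.1
position: [456.0, -265.2, 115.8]
orientation: [3.136, 0.084, 0.012]
contact_force: [0.5, 0.0, 0.6]
finger_gap: 34.1
```

```bash
python3 plan.py 418.9 326.1 110 16.6;python3 -c "
from h import *
crop(cam('scene'),160,90,320,210,5,'h5s.png');crop(cam('top'),265,190,385,290,6,'h5t.png')"
```

```text
t 20.1 pos [ 456.  -265.2  115.8] yaw 3.1 tilt [ 0.007 -0.004 -1.   ] gap 34.1 q [ 0.96  0.42 -0.61  1.73  0.27  1.06  0.31]
turn units -2.7  shift units [  5.34 -23.09   0.23]
```

View pics/h5s.png

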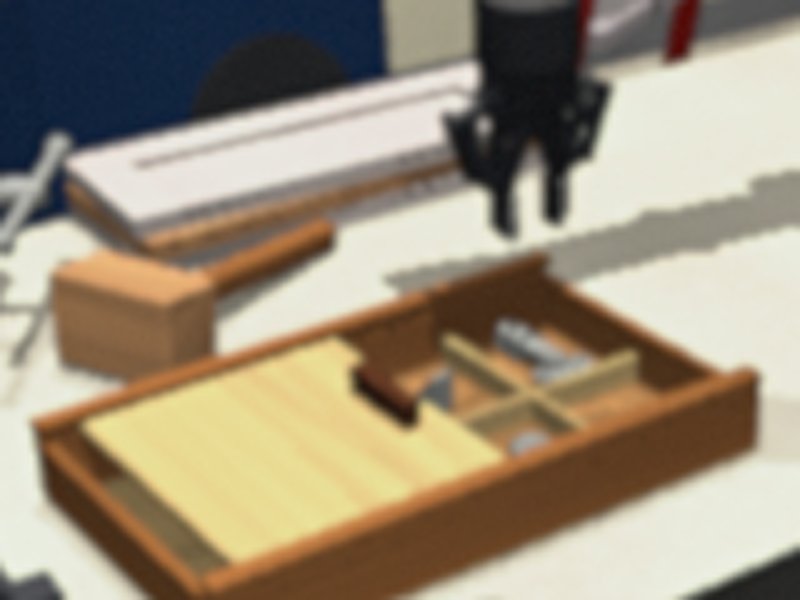

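View pics/h5t.png

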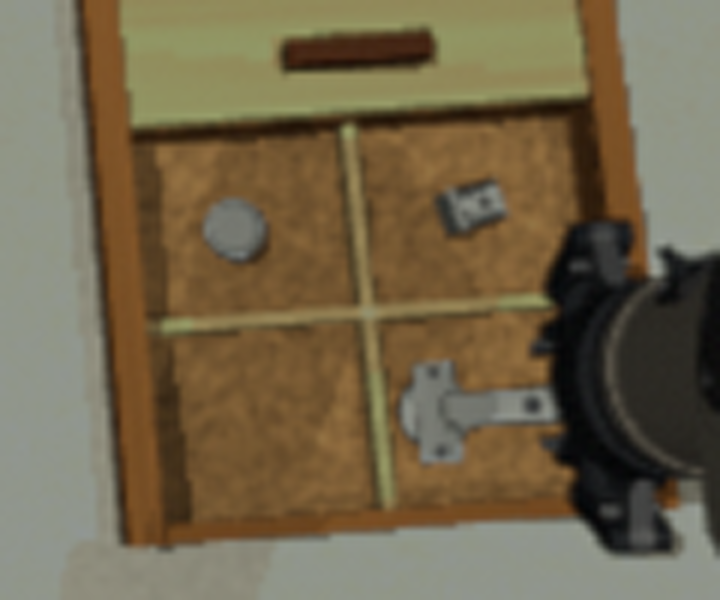

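Call:
carry_out:
  moves: "0.45 0 0 0 -0.9;0.45 0 0 0 -0.9;0.45 0 0 0 -0.9;0.45 0.1 -0.5 0 0;0.45 0.23 -1 0 0;0.45 0.23 -1 0 0;0.45 0.23 -1 0 0;0.45 0.23 -1 0 0;0.45 0.23 -1 0 0;0.45 0.23 -1 0 0;0.45 0.23 -1 0 0;0.45 0.23 -1 0 0"

```text
time_s: 21.4
position: [437.3, -44.5, 110.9]
orientation: [-3.108, -0.451, 0.003]
contact_force: [-0.3, 0.3, -0.1]
finger_gap: 38.5
```

Call:
carry_out:
  moves: "0.45 0.23 -1 0 0;0.45 0.23 -1 0 0;0.45 0.23 -1 0 0;0.45 0.23 -1 0 0;0.45 0.23 -1 0 0;0.45 0.23 -1 0 0;0.45 0.23 -1 0 0;0.45 0.23 -1 0 0;0.45 0.23 -1 0 0;0.45 0.23 -1 0 0;0.45 0.23 -1 0 0;0.45 0.23 -1 0 0"

```text
time_s: 22.6
position: [417.5, 261.7, 110.7]
orientation: [3.108, 0.451, -0.003]
contact_force: [-0.2, 1.0, 0.2]
finger_gap: 38.3
```

```bash
python3 plan.py 418.9 326.1 50 16.6
```

```text
t 22.6 pos [417.5 261.7 110.7] yaw 16.5 tilt [-0.002 -0.001 -1.   ] gap 38.3 q [ 0.05  0.43 -0.83  1.81  0.36  1.06 -0.63]
turn units -0.02  shift units [ 0.79 -2.45  2.43]
```

Call:
carry_out:
  moves: "0.45 0.26 -0.8 0 0;0.45 0.23 -0.8 0.2 0;0.45 0.2 -0.5 0.5 0;0.45 0.1 -0.3 0.7 0;0.45 0 -0.05 0.6 0;0.45 0 0 0.4 0;0.45 0 0 0 0;0.45 0 0 0 0"

```text
time_s: 23.4
position: [420.8, 324.3, 51.5]
orientation: [3.108, 0.451, -0.001]
contact_force: [0.1, 0.3, -0.2]
finger_gap: 38.5
```

```bash
python3 plan.py 418.9 326.1 8.3 16.6;python3 -c "
from h import *
crop(cam('scene'),300,160,460,280,5,'a1s.png');crop(cam('top'),110,210,230,310,6,'a1t.png')"
```

```text
t 23.4 pos [420.8 324.3  51.5] yaw 16.5 tilt [-0.    -0.001 -1.   ] gap 38.5 q [-0.13  0.57 -0.77  1.78  0.47  0.99 -0.79]
turn units -0.02  shift units [-0.05 -0.09  1.73]
```

View pics/a1s.png

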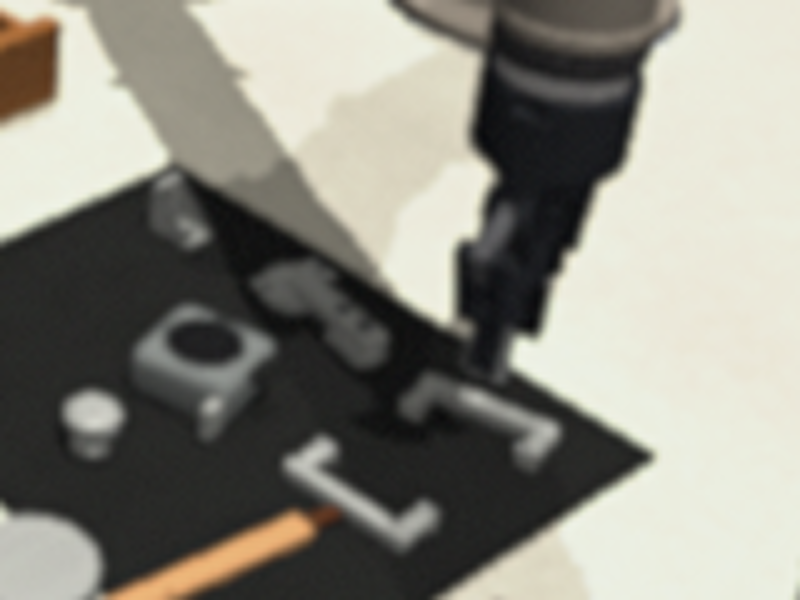

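View pics/a1t.png

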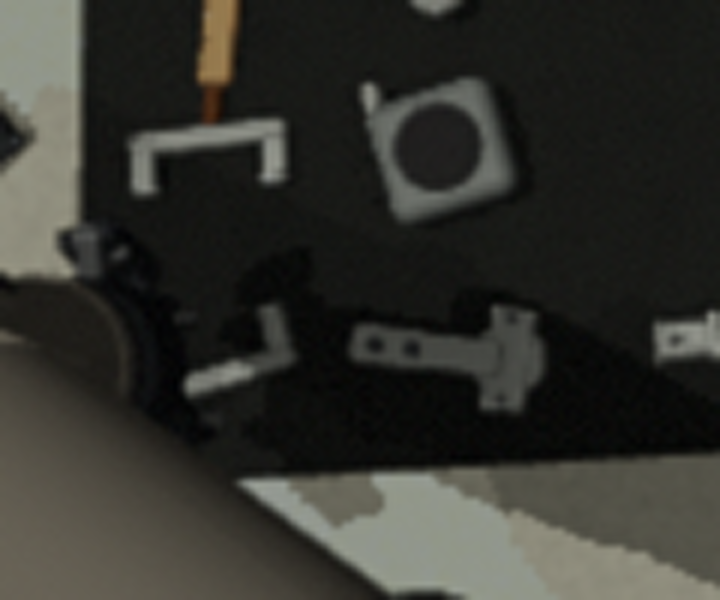

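Call:
carry_out:
  moves: "0.45 -0.05 -0.09 0.5 0;0.45 0 0 0.6 0;0.45 0 0 0.35 0;0.45 0 0 0.2 0;0.45 0 0 0.05 0;0.45 0 0 0 0;0 0 0 0 0;0 0 0 0 0;0 0 0 0 0;0 0 0 0 0;0 0 0 0 0;0 0 0 0 0"

```text
time_s: 24.7
position: [419.3, 327.2, 9.7]
orientation: [-3.108, -0.453, -0.002]
contact_force: [-1.0, 0.4, 5.3]
finger_gap: 7.7
```

```bash
python3 plan.py 418.9 326.1 8.3 16.6
```

```text
t 24.7 pos [419.3 327.2   9.7] yaw 16.6 tilt [ 0.001  0.001 -1.   ] gap 7.7 q [-0.16  0.63 -0.73  1.81  0.52  0.91 -0.84]
turn units -0.01  shift units [-0.03  0.04  0.06]
```

Call:
carry_out:
  moves: "0 0 0 -0.3 0;0 0 0 -0.7 0;0 0 0 -0.9 0;0 0 0 -0.9 0;0 0 0 -0.9 0.5;0 0 0 -0.5 0.8;0 0 0 0 0.8;0 0 0 0 0.6;0 0 0 0 0;0 0 0 0 0"

```text
time_s: 25.7
position: [418.7, 326.5, 113.8]
orientation: [3.14, 0.086, -0.001]
contact_force: [0.2, 0.1, -0.4]
finger_gap: 8.2
```

```bash
python3 plan.py 436.6 -142 110 3.1;python3 -c "
from h import *
crop(cam('scene'),300,130,460,250,5,'a2s.png');crop(cam('top'),110,210,230,310,6,'a2t.png')"
```

```text
t 25.7 pos [418.7 326.5 113.8] yaw 3.1 tilt [-0.001 -0.001 -1.   ] gap 8.2 q [-0.13  0.48 -0.76  1.71  0.37  1.1  -0.95]
turn units 0.01  shift units [-0.3  18.75  0.15]
```

View pics/a2s.png

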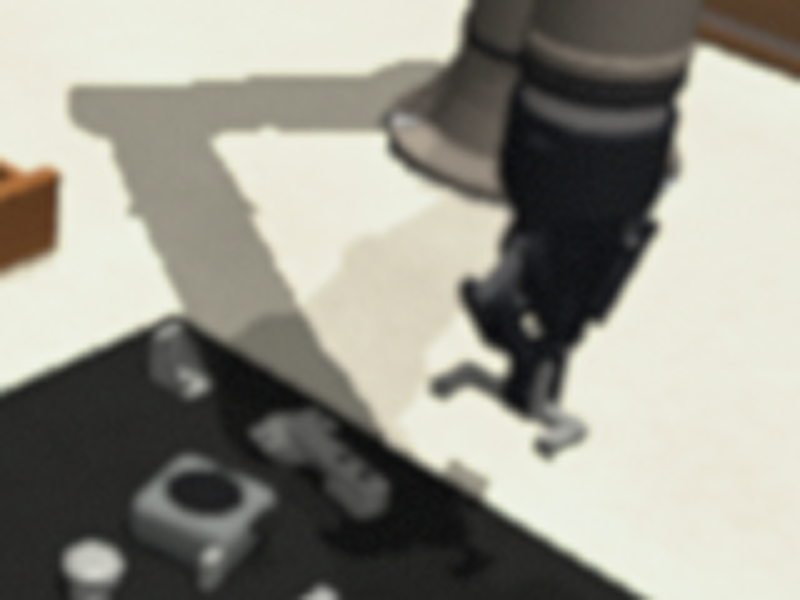

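View pics/a2t.png

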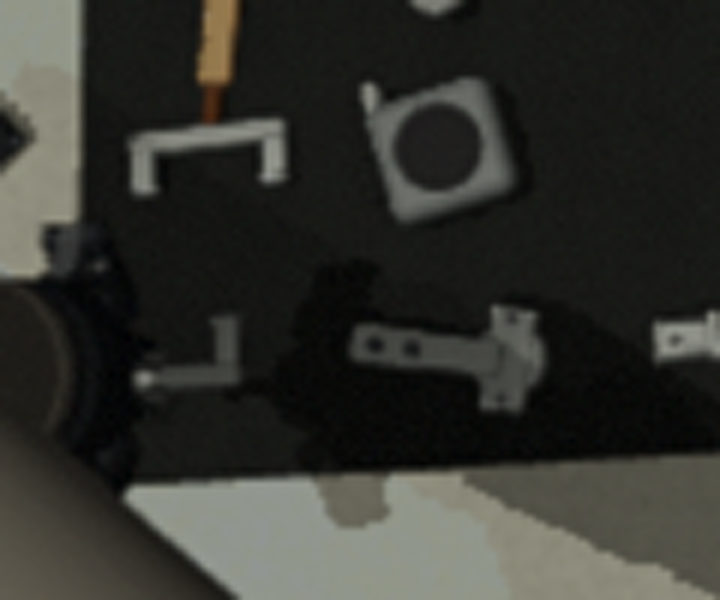

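Call:
carry_out:
  moves: "0 0 0.5 0 0;0 0 1 0 0;0 0 1 0 0;0 0 1 0 0;0 0 1 0 0;0 0 1 0 0;0 0 1 0 0;0 0 1 0 0;0 0 1 0 0;0 0 1 0 0;0 0 1 0 0;0 0 1 0 0"

```text
time_s: 27.0
position: [433.7, 37.7, 114.0]
orientation: [3.14, 0.083, -0.001]
contact_force: [-0.3, 0.4, -0.3]
finger_gap: 7.7
```

Call:
carry_out:
  moves: "0 -0.05 1 0 0;0 -0.05 1 0 0;0 -0.05 1 0 0;0 -0.05 1 0 0;0 -0.05 1 0 0;0 -0.05 0.9 0 0;0 0 0.7 0 0;0 0 0.4 0 0;0 0 0.25 0 0;0 0 0 0 0;0 0 0 0 0"

```text
time_s: 28.1
position: [436.5, -140.7, 114.0]
orientation: [-3.14, -0.086, 0.0]
contact_force: [0.2, 0.6, -0.7]
finger_gap: 7.8
```

```bash
python3 plan.py 436.6 -142 9.8 3.1;python3 -c "
from h import *
crop(cam('scene'),160,90,320,210,5,'a3s.png');crop(cam('top'),265,190,385,290,6,'a3t.png')"
```

```text
t 28.1 pos [ 436.5 -140.7  114. ] yaw 3.1 tilt [-0.     0.001 -1.   ] gap 7.8 q [ 0.81  0.3  -0.64  1.9   0.21  1.01  0.13]
turn units 0.01  shift units [0.   0.05 4.17]
```

View pics/a3s.png

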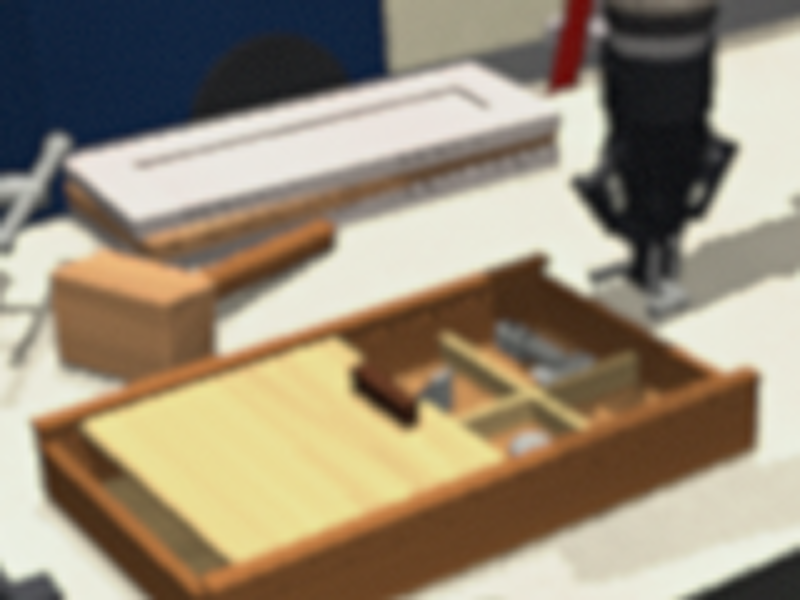

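View pics/a3t.png

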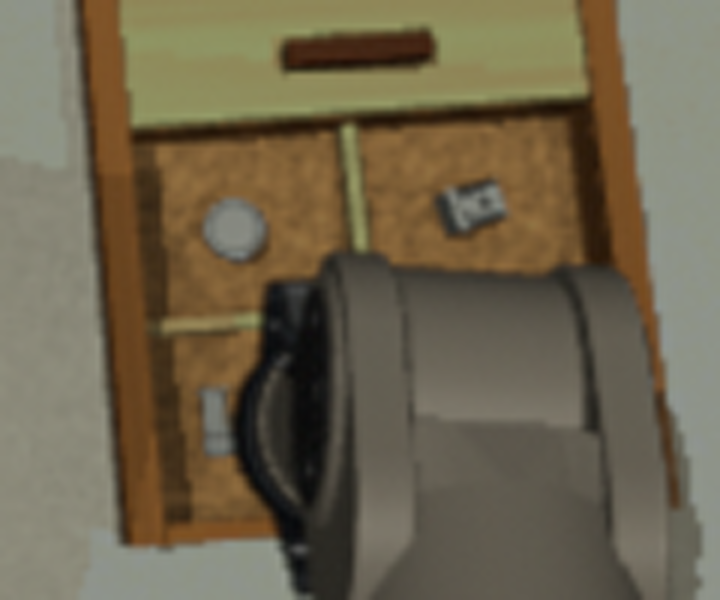

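Call:
carry_out:
  moves: "0 0.33 0.05 0.5 0;0 0 0 0.8 0;0 0 0 0.9 0;0 0 0 0.7 0;0 0 0 0.5 0;0 0 0 0.3 0;0 0 0 0.2 0;0 0 0 0.1 0;0 0 0 0 0;0 0 0 0 0"

```text
time_s: 29.2
position: [445.4, -142.7, 14.6]
orientation: [3.14, 0.084, 0.002]
contact_force: [0.2, 0.3, 0.3]
finger_gap: 7.6
```

```bash
python3 plan.py 445 -142 9.8 3.1
```

```text
t 29.2 pos [ 445.4 -142.7   14.6] yaw 3.1 tilt [ 0.001 -0.    -1.   ] gap 7.6 q [ 0.73  0.46 -0.57  1.98  0.35  0.79  0.01]
turn units -0.01  shift units [-0.01 -0.03  0.19]
```

Call:
carry_out:
  moves: "0 0 0 0.06 0;0 0 0 0.06 0;0 0 0 0.04 0;0 0 0 0.02 0;0 0 0 0 0"

```text
time_s: 29.7
position: [444.8, -142.5, 9.7]
orientation: [3.14, 0.084, -0.0]
contact_force: [-0.8, -0.4, 2.1]
finger_gap: 7.8
```

Call:
carry_out:
  moves: "0 0 0 0.02 0;0 0 0 0 0;0.12 0 0 0 0;0.16 0 0 0 0;0.22 0 0 0 0;0.3 0 0 0 0;0.3 0 0 0 0;0.3 0 0 -0.3 0;0.3 0 0 -0.7 0;0.3 0 0 -1 0;0.3 0 0 -1 0;0.3 0 0 -1 0"

```text
time_s: 30.9
position: [444.8, -142.3, 110.5]
orientation: [3.14, 0.085, 0.0]
contact_force: [1.1, 0.1, 0.1]
finger_gap: 25.6
```

```bash
python3 plan.py 618 -189 110 3.1;python3 -c "
from h import *
crop(cam('scene'),160,90,320,210,5,'a4s.png');crop(cam('top'),265,120,385,290,3.5,'a4t.png')"
```

```text
t 30.9 pos [ 444.8 -142.3  110.5] yaw 3.1 tilt [ 0. -0. -1.] gap 25.6 q [ 0.8   0.32 -0.64  1.89  0.22  1.01  0.12]
turn units -0.0  shift units [6.82 2.24 0.02]
```

View pics/a4s.png

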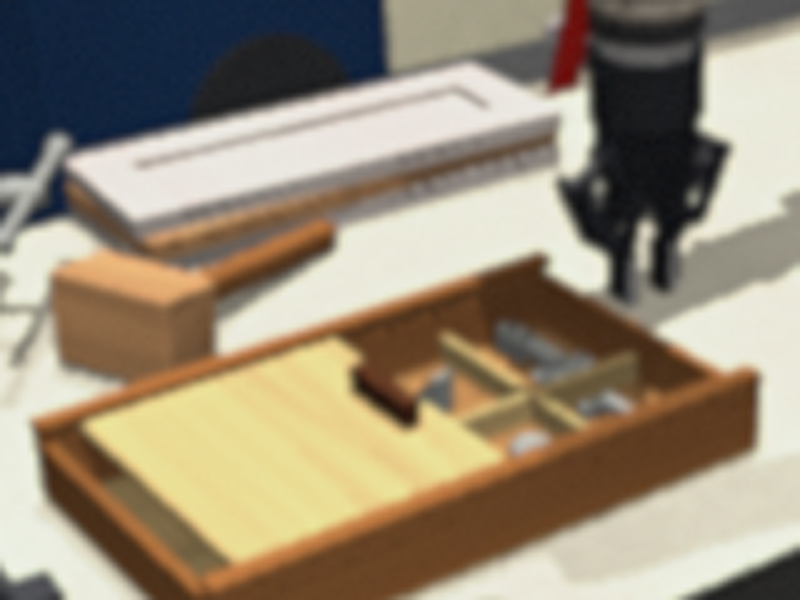

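View pics/a4t.png

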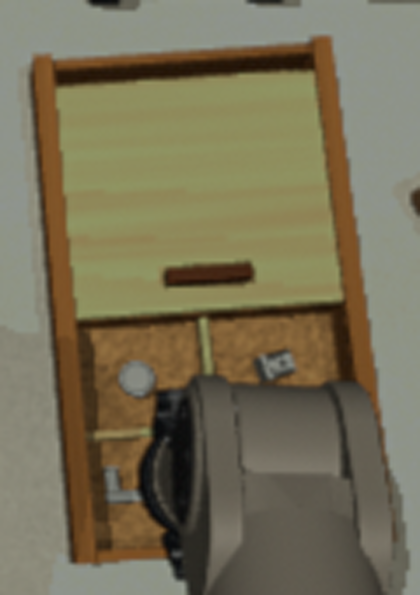

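Call:
carry_out:
  moves: "0.5 0.4 0.1 0 0;0.5 0.9 0.3 0 0;0.5 0.9 0.3 0 0;0.5 0.9 0.3 0 0;0.5 0.9 0.3 0 0;0.5 0.9 0.3 0 0;0.5 0.9 0.3 0 0;0.5 0.7 0.24 0 0;0.5 0.3 0.1 0 0;0.5 0 0 0 0;0.5 0 0 0 0"

```text
time_s: 32.1
position: [616.6, -188.8, 108.0]
orientation: [-3.14, -0.085, 0.004]
contact_force: [0.5, 0.7, -0.3]
finger_gap: 42.6
```

```bash
python3 plan.py 618 -189.3 62 3.1;python3 - <<'E'
from h import *
crop(cam('scene'),160,90,320,210,5,'l1s.png')
d=cam('top');crop(d,265,120,385,290,3.5,'l1t.png')
s=3.5;px=lambda x,y:np.array([(x+.5)/s-.5+265,(y+.5)/s-.5+120])
p=[527.66,-195.84,.0539];A=np.array([[np.cos(p[2]),np.sin(p[2])],[-np.sin(p[2]),np.cos(p[2])]])
for q in((80,319),(342,302)): print(A@(unproj(d,*px(*q),53)[:2]-p[:2]))
E
```

```text
t 32.1 pos [ 616.6 -188.8  108. ] yaw 3.1 tilt [-0.002  0.001 -1.   ] gap 42.6 q [ 0.62  0.66 -0.56  1.38  0.36  1.2   0.07]
turn units -0.0  shift units [0.05 0.02 1.84]
[ 64.11525406 105.54749184]
[  63.12732853 -110.76460731]
```

View pics/l1s.png

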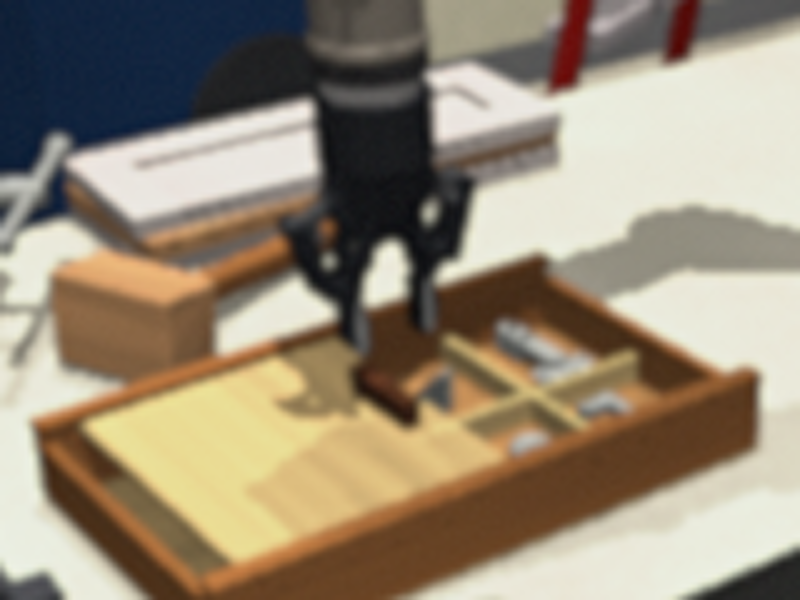

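View pics/l1t.png

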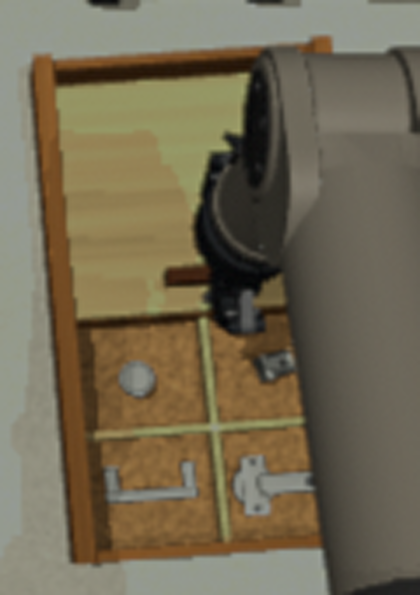

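Call:
carry_out:
  moves: "0.5 0.05 0.02 0.5 0;0.5 0 0 0.6 0;0.5 0 0 0.4 0;0.5 0 0 0.25 0;0.5 0 0 0.07 0;0.5 0 0 0 0;0 0 0 0 0;0 0 0 0 0;0 0 0 0 0;0 0 0 0 0;0 0 0 0 0;0 0 0 0 0"

```text
time_s: 33.4
position: [619.6, -189.8, 64.4]
orientation: [3.14, 0.084, 0.003]
contact_force: [-1.7, 0.2, 4.3]
finger_gap: 12.2
```

```bash
python3 plan.py 422.3 -199.9 63 3.1
```

```text
t 33.4 pos [ 619.6 -189.8   64.4] yaw 3.1 tilt [ 0.002 -0.    -1.   ] gap 12.2 q [ 0.61  0.7  -0.55  1.42  0.38  1.12  0.06]
turn units -0.01  shift units [-7.9  -0.02  0.06]
```

Call:
carry_out:
  moves: "0 -0.2 0 0 0;0 -0.5 0 0 0;0 -0.7 0 0 0;0 -0.7 0 0 0;0 -0.7 0 0 0;0 -0.7 0 0 0;0 -0.7 0 0 0;0 -0.7 0 0 0;0 -0.7 0 0 0;0 -0.6 0 0 0;0 -0.4 0 0 0;0 0 0 0 0"

```text
time_s: 34.6
position: [452.8, -198.8, 64.3]
orientation: [3.14, 0.083, -0.002]
contact_force: [-2.6, 0.7, 9.0]
finger_gap: 12.3
```

```bash
python3 plan.py 422.3 -199.9 64.4 3.1
```

```text
t 34.6 pos [ 452.8 -198.8   64.3] yaw 3.0 tilt [-0.001 -0.001 -1.   ] gap 12.3 q [ 0.85  0.43 -0.6   1.87  0.3   0.93  0.16]
turn units -0.02  shift units [-1.22 -0.02 -0.  ]
```

Call:
carry_out:
  moves: "0 -0.35 0 0 0;0 -0.3 0 0 0;0 -0.2 0 0 0;0 -0.15 0 0 0;0 -0.1 0 0 0;0 -0.07 0 0 0;0 -0.05 0 0 0;0 0 0 0 0;0 0 0 0 0"

```text
time_s: 35.5
position: [424.4, -200.3, 64.3]
orientation: [3.14, 0.084, 0.003]
contact_force: [0.7, 0.5, 7.9]
finger_gap: 12.2
```

```bash
python3 plan.py 422.3 -199.9 64.4 3.1; python3 -c "
from h import *
crop(cam('scene'),160,90,320,210,5,'l2s.png')
d=cam('top');crop(d,265,120,385,290,3.5,'l2t.png')"
```

```text
t 35.5 pos [ 424.4 -200.3   64.3] yaw 3.1 tilt [ 0.002 -0.001 -1.   ] gap 12.2 q [ 0.9   0.39 -0.61  1.93  0.28  0.9   0.2 ]
turn units -0.01  shift units [-0.08 -0.02 -0.  ]
```

View pics/l2t.png

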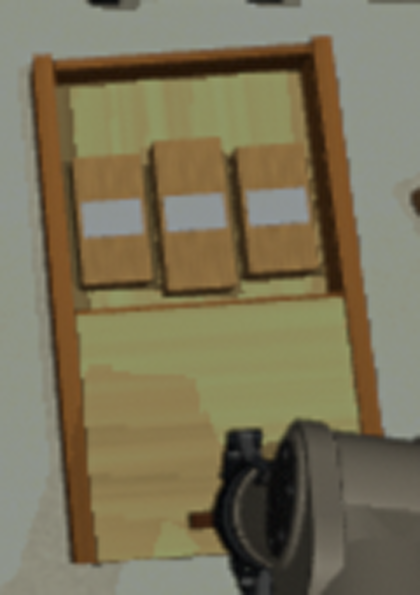

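Call:
carry_out:
  moves: "0 -0.06 0 0 0;0 -0.06 0 0 0;0 -0.05 0 0 0;0 0 0 0 0"

```text
time_s: 36.0
position: [423.7, -200.3, 64.4]
orientation: [3.14, 0.085, 0.015]
contact_force: [9.8, -0.1, -1.5]
finger_gap: 12.4
```

Call:
carry_out:
  moves: "0 -0.05 0 0 0;0 -0.05 0 0 0;0 0 0 0 0"

```text
time_s: 36.3
position: [423.7, -200.3, 64.4]
orientation: [3.139, 0.086, 0.023]
contact_force: [14.7, -0.4, -6.9]
finger_gap: 12.3
```

Call:
carry_out:
  moves: "0 0.12 0 0 0;0 0.1 0 0 0;0.25 0 0 0 0;0.4 0 0 0 0;0.5 0 0 0 0;0.5 0 0 0 0;0.5 0 0 -0.4 0;0.5 0 0 -0.9 0;0.5 0 0 -1 0;0.5 0 0 -1 0;0.5 0 0 -1 0;0.5 0 0 -1 0"

```text
time_s: 37.5
position: [422.3, -200.1, 197.7]
orientation: [3.14, 0.085, 0.001]
contact_force: [0.2, -0.0, -0.7]
finger_gap: 42.5
```

Call:
carry_out:
  moves: "0.5 -0.3 0.8 0 0;0.5 -0.3 1 0 0;0.5 -0.3 1 0 0;0.5 -0.3 1 0 0;0.5 -0.3 1 0 0;0.5 -0.3 1 0 0;0.5 -0.3 1 0 0;0.5 0 1 0 0;0.5 0 0.5 0 0;0.5 0 0 0 0"

```text
time_s: 38.5
position: [380.5, -411.9, 196.1]
orientation: [3.14, 0.08, 0.0]
contact_force: [-0.0, 0.1, -0.0]
finger_gap: 42.8
```

```bash
python3 plan.py 422.3 -199.9 64.4 3.1; python3 -c "
from h import *
d=cam('scene');crop(d,160,70,440,280,2.8,'f1s.png')
d=cam('top');crop(d,265,120,385,290,3.5,'f1t.png');crop(d,100,130,400,300,2.6,'f1u.png')
s=3.5;px=lambda x,y:np.array([(x+.5)/s-.5+265,(y+.5)/s-.5+120])
"
```

```text
t 38.5 pos [ 380.5 -411.9  196.1] yaw 2.9 tilt [ 0. -0. -1.] gap 42.8 q [ 1.19  0.41 -0.54  1.52  0.21  1.27  0.67]
turn units -0.04  shift units [ 2.13 -8.38  5.27]
```

View pics/f1t.png

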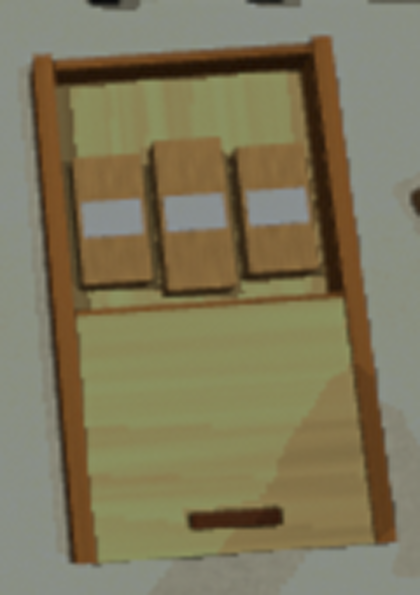

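View pics/f1s.png

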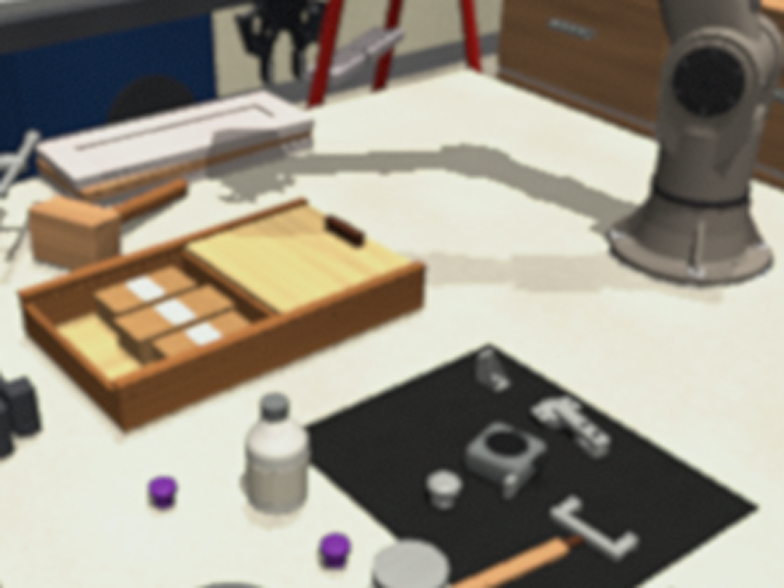

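View pics/f1u.png

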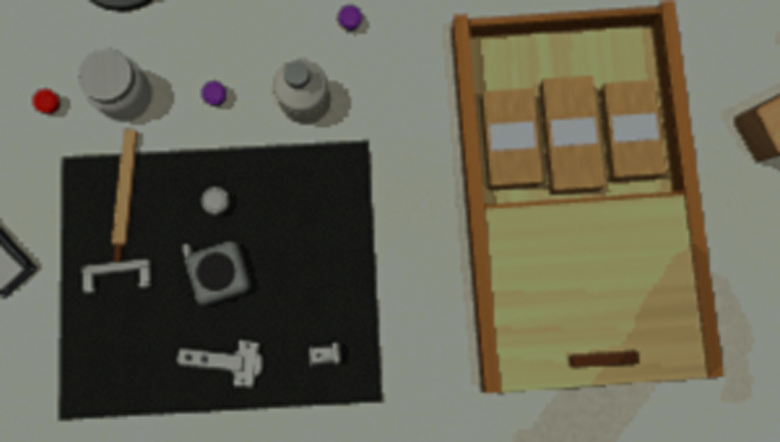

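Lid is flush with the front and the spares and bystanders are unmoved. Handing in.

```bash
python3 -c "
from station import ctrl
print(ctrl.finish_job())"
```

```text
the job is handed in; nothing more can be done
None
```

The kit is made up, the lid is shut, and the job was handed in at about 38.6 s of the 72 s allowed. No verdict was reported.

- **Parts:** The bracket was already in the rear right compartment. I added the knob (rear left), the cup hinge (front right) and the pull handle (front left). Each was lowered until it touched the floor before release.
- **Lid:** I slid it by its pull until it hit its end stop. It stopped moving and the force rose to about 15 N. I then let go and moved the arm clear.
- **Last checks:**
  - A picture taken just before closing showed one part in each compartment.
  - The final pictures show the lid's front edge flush with the box's front.
  - The spare handle, knob, hinge and bracket are still on the mat.
  - The tape, pencil, glue, jar, mallet and the red and purple look-alikes are where they were.
  - The block plane shows only in part at the edge of the final pictures; the arm never went near it.
  - The wrist forces I read stayed under 20 N.
- **Disagreements:** The finger readings while holding a part were 1.5 to 2.6 mm below the stated sizes, but nothing slipped. With the lid at its stop, the tool was about 1.5 mm short of the shut position I had estimated, which is within the camera's error.

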